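Unlock the shaker and clear its tube carrier to the tray

ROBOT

A 7-joint arm with a two-finger parallel gripper is mounted at the origin on the work surface. World frame = base frame: x ahead of the robot, y to its left, z up, the work surface at z = 0. Lengths are in m, angles in rad, forces in N, time in s.
With the tool pointing down it reaches from about 0.35 to 0.775 m from the base axis. Payload 3.1 kg.
Tool frame: the origin (TCP) lies where the fingers leave the gripper's body, on its centre line; the fingertips stand 73 mm ahead of it and the grasp point (between the pads) lies 54 mm ahead of it; x points along the fingers, y is the direction in which the jaws open and shut, and the axes are right-handed (so a half turn about x gives the same grasp; the last joint's range is limited). The gripper opens to 85 mm and grips with 20 to 120 N. Pads are 22 mm wide; open, the fingers measure 114 mm over their backs; the gripper's body (76 mm by 85 mm) begins 54 mm behind the grasp point. The pads swing forward as they close: fully open they stand 13 mm farther back than shut.
Start: joints at [1.089, 0.311, 0.014, 1.512, -0.004, 1.319, -0.027], TCP at [0.234, -0.498, 0.304] pointing down, gripper open.
Joint ranges: [-2.7, 2.7], [-0.3, 1.91], [-1.27, 1.3], [0.12, 2.57], [-1.44, 4.58], [0.2, 2.03], [-3.05, 3.05]. Speed limits (rad/s): [2.79, 2.79, 3.14, 3.14, 3.14, 3.14, 3.14].

INTERFACE

Orientations are given as a unit quaternion [x, y, z, w].
In Python, from rig import observe, read_camera, calibration, hand_in gives the robot as it stands.
- The arm moves only by the tool servo_tool, never from a script. Its argument "rows" is a list of rows, each an object with "offset": the shift along the world's x, y, z in mm, a list of three; "delta_rot": the turn, a rotation vector about the world's x, y, z in degrees, a list of three; "fingers": the closure in counts, from 0 (fully open) to 255 (shut). In form: [{"offset": [dx, dy, dz], "delta_rot": [rx, ry, rz], "fingers": fingers}, ...]. A call has 1 to 5 rows; each row is the pose to reach, as a shift and turn from the pose commanded when the call began; what a row does not reach only later rows make up. A row lasts 1/10 s, in which the tool goes at most 50 mm and 8.59 degrees, less where a joint would pass 70% of its speed; a pose out of reach is approached as far as the arm can. A call with a gripper value outside its range is refused whole. The fingers move at their own pace and stop on an object; the grip force is fixed at half the most. Time passes only in rows, so rows that repeat a pose let the fingers close. It gives the time, the measured TCP pose, the force and the opening at its end, in the units of the state.
- observe(): the state, without advancing time (a new reading comes with each control period).
- read_camera(name): name is "side" or "top"; returns the picture (420x560x3 uint8, red, green, blue); there is no depth.
- calibration(name): a dict with "fx", "fy", "cx", "cy" (pixels), "D" ([k1, k2, p1, p2, k3] as OpenCV has them; the pictures are not rectified), "eye" and "rotation" of the camera in the world. Camera axes: x right, y up, looking along -z (the intrinsics and any distortion apply to the point x, -y, -z); pixel columns grow to the right and rows downward; lengths in m; the calibration is good to about 2 mm. A picture is of the moment at which its call begins. calibration takes no time and is no camera call.
- hand_in(): hands the job in, once; it reports no verdict.
The state is a dict: "clock": time; "q": joint angles; "dq": joint speeds; "tau": joint torques, N m; "eef_pos": TCP position; "eef_rot": TCP orientation; "force": force on the tool from outside, world axes, zero at the start; "wrist_torque": the same for the moment, N m; "opening": opening from 0.0 (shut) to 1.0 (fully open).
Only numpy, scipy, OpenCV 4.12 (cv2) and the standard library are available. Lean on these libraries where they do the work, as an engineer would, in place of code of your own. Each camera call takes 0.05 s, during which the arm holds its last target. There are 200 camera calls.

TASK

Take the tube carrier off the bench shaker: pull the sprung plunger up and twist it a quarter turn so that it stays up by itself when you let go, with the carrier still in place. Then slide the carrier out from under the bridge, set it down flat inside the steel tray without dropping it, and leave the plunger latched up. Do not disturb the spare carrier on the bench.

Things in the scene. Friction and masses are not known exactly. Their poses are not given: they have to be found in the camera images.
- plunger: Sprung plunger: black grip 46 (x, along carrier x at rest) x 14 (y) x 26 mm tall on a steel stem over the shaker's bridge. Origin: grip centre, 146 mm up at rest. z up = pull axis: 6-9 N, travel 22 mm. A slotted collar bars turning until 15 mm up; lifted 17-20 mm, turned 90 deg either way (stops at 97) and let go, it rests latched 14 mm up; under 20 deg it springs back. Its foot pins the carrier.
- carrier: Tube carrier on the shaker. Origin: underside below its handle; x to the plunger, z up. Grey block x -80 to 45 mm, 64 wide, 30 tall; tubes to 58 tall; steel tongue to x 100, pinned at x 86 under a bridge 14 mm above the platform, clear after sliding 40 mm along -x, then lift. White handle 30 (x) x 14 (y) mm, z 30 to 100: grip near the top, across y. 0.25-0.5 kg. Starts 56 mm above the bench.
- tray: Shallow open steel tray fixed on the bench, 240 long (x) x 126 wide (y) x 16 mm tall, walls and floor 5 mm. Origin: centre of its underside. The carrier goes inside lengthwise, along the tray's x, either way round.
- spare: Bystander: a spare carrier standing on the bench, with the same handle but a block 110 mm long, no steel tongue and three tubes. Origin: centre of its underside. To be left alone.

How it is judged:
By the outcome, as a careful person would: the job done as asked, in the order asked, and still so for the second after the job is handed in, with the robot touching nothing.
It also fails if it takes over 51 s, if anything falls off the work surface, if the arm or the gripper's body presses on something with over 40 N, if the wrist force passes 120 N, or if a joint passes its speed limit or range.

## Working session

There is one attempt and no reset: what is moved stays moved. The work goes in short steps, Python scripts to look and compute and a tool call to move; the robot and the scene stay as the last step left them, time stands still between calls to the robot, and variables do not carry over. Pictures are saved under pics/ and viewed, about 8 in all and at most 12, crops included, and the job is handed in when it is done.

Besides the shell and the picture viewer there is one more tool, called after ">>>" by a JSON object that holds its "method" and its "body", one argument or row to a line. servo_tool: Moves the arm, as the interface text tells. Its arguments: {"type":"object","properties":{"rows":{"type":"array"}},"required":["rows"]}

```bash
ls; mkdir -p pics; cat > h.py <<'E'
import numpy as np, cv2
from rig import *
def snap(cam,name,crop=None,scale=1):
    im=read_camera(cam)[:,:,::-1]
    cv2.imwrite(f'pics/{name}_raw.png',im)
    if crop: x0,y0,x1,y1=crop; im=im[y0:y1,x0:x1]
    cv2.imwrite(f'pics/{name}.png',cv2.resize(im,None,fx=scale,fy=scale,interpolation=cv2.INTER_CUBIC))
def ray(cam,uv):
    c=calibration(cam);K=np.array([[c['fx'],0,c['cx']],[0,c['fy'],c['cy']],[0,0,1.]])
    p=cv2.undistortPoints(np.array([[uv]],float),K,np.array(c['D'],float))[0,0]
    d=np.array(c['rotation']).reshape(3,3)@np.array([p[0],-p[1],-1]);return np.array(c['eye']),d/np.linalg.norm(d)
def atz(cam,uv,z):
    e,d=ray(cam,uv);return e+d*(z-e[2])/d[2]
def proj(cam,P):
    c=calibration(cam);K=np.array([[c['fx'],0,c['cx']],[0,c['fy'],c['cy']],[0,0,1.]])
    R=np.array(c['rotation']).reshape(3,3);q=(np.atleast_2d(P)-np.array(c['eye']))@R;q=q*[1,-1,-1]
    return cv2.projectPoints(q,np.zeros(3),np.zeros(3),K,np.array(c['D'],float))[0][:,0]
E
python3 - <<'E'
from h import *
snap('top','t0',None,1.42);snap('side','s0',None,1.42)
for c in('top','side'):print(calibration(c))
s=observe();print(s)
E
```

```text
pics
{'fx': 398.1372978196564, 'fy': 398.1372978196564, 'cx': 275.58232954128204, 'cy': 206.37490687512857, 'D': array([-0.0182555,  0.       ,  0.       ,  0.       ,  0.       ]), 'eye': array([ 0.55122271, -0.00551097,  0.74458423]), 'rotation': array([ 0.06143872, -0.03849053, -0.70392159,  0.70656787])}
{'fx': 515.4613339055146, 'fy': 515.4613339055146, 'cx': 276.43529488337145, 'cy': 207.18851693416207, 'D': array([-0.19509025,  0.        ,  0.        ,  0.        ,  0.        ]), 'eye': array([0.46603326, 0.58876593, 0.85536361]), 'rotation': array([-0.05738162,  0.32939796,  0.93103483, -0.1462138 ])}
{'clock': 0.1, 'q': array([ 1.08924404,  0.31162305,  0.01397776,  1.51289654, -0.0043946 ,
        1.31918454, -0.02719209]), 'dq': array([ 7.21903858e-05, -1.89338028e-03, -1.14671233e-03, -6.45693568e-03,
        3.05313915e-04,  7.43203439e-04,  1.13497305e-03]), 'tau': array([ 3.13305663e-04, -3.80856836e+01,  1.46228937e-01, -2.31242609e+01,
        1.22004695e-02,  8.08446348e-03, -6.11663467e-06]), 'eef_pos': array([ 0.23400575, -0.49718763,  0.30294199]), 'eef_rot': array([-0.68987619, -0.15500571,  0.69025779, -0.15358469]), 'force': array([0.20422231, 0.00291488, 0.54392237]), 'wrist_torque': array([-0.08158105,  0.02879871,  0.05100883]), 'opening': 1.000227673203417}
```

Rotation is a quaternion; fix helper while viewing.

```bash
sed -i "s/np.array(c\['rotation'\]).reshape(3,3)/Rot.from_quat(c['rotation']).as_matrix()/; 1a from scipy.spatial.transform import Rotation as Rot" h.py; python3 -c "
from h import *
for c in('top','side'):print(proj(c,[[.5,0,0],[.6,0,0],[.5,.1,0]]))"
```

```text
[[285.44247075 291.25189805]
 [285.58522279 236.71888187]
 [231.16513157 290.77836889]]
[[356.22654462 254.88852755]
 [308.12338496 242.61066649]
 [344.46435181 296.95093743]]
```

View pics/t0.png

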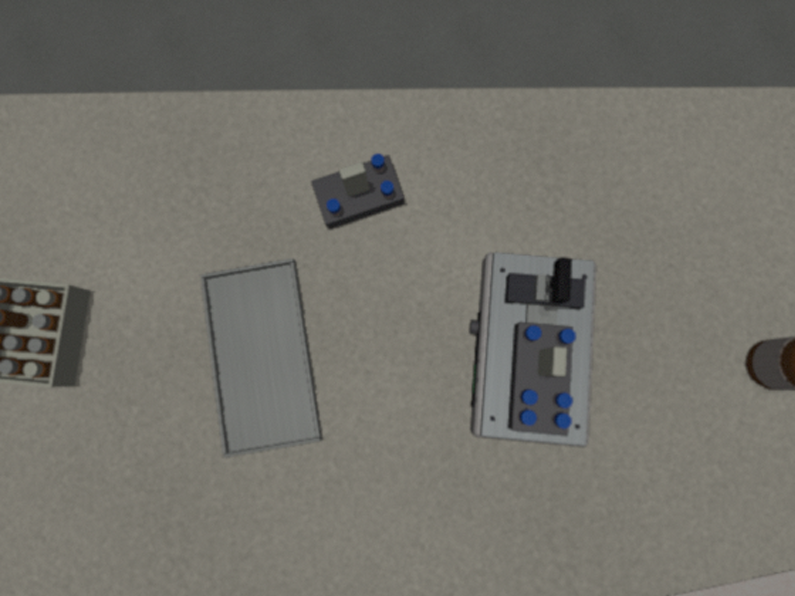

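View pics/s0.png

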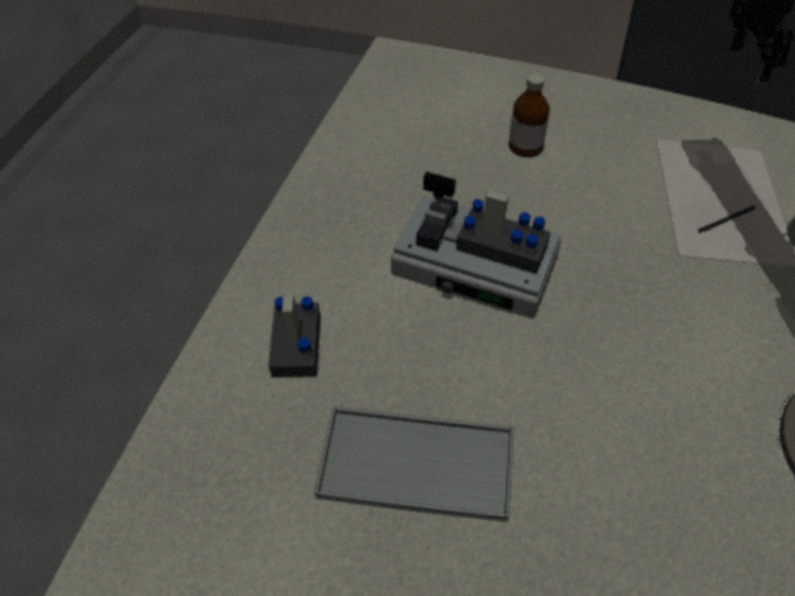

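The top view is up = +x and left = +y. The shaker is at right, with the carrier handle top at about (559,350) and the plunger grip at (562,278) in the scaled picture. The tray is at left, around (262,357), and the spare at (358,190). Next I'll crop the shaker area in both raw pictures.

```bash
python3 - <<'E'
import cv2,numpy as np
a=cv2.imread('pics/t0_raw.png')[170:320,325:425];b=cv2.imread('pics/s0_raw.png')[110:225,265:400]
a=cv2.resize(a,None,fx=4,fy=4,interpolation=2);b=cv2.resize(b,(400,341),interpolation=2)
o=np.zeros((600,800,3),np.uint8);o[:,:400]=a;o[:341,400:]=b
cv2.imwrite('pics/c1.png',cv2.convertScaleAbs(o,alpha=1.6))
E
```

```text
(no output)
```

View pics/c1.png

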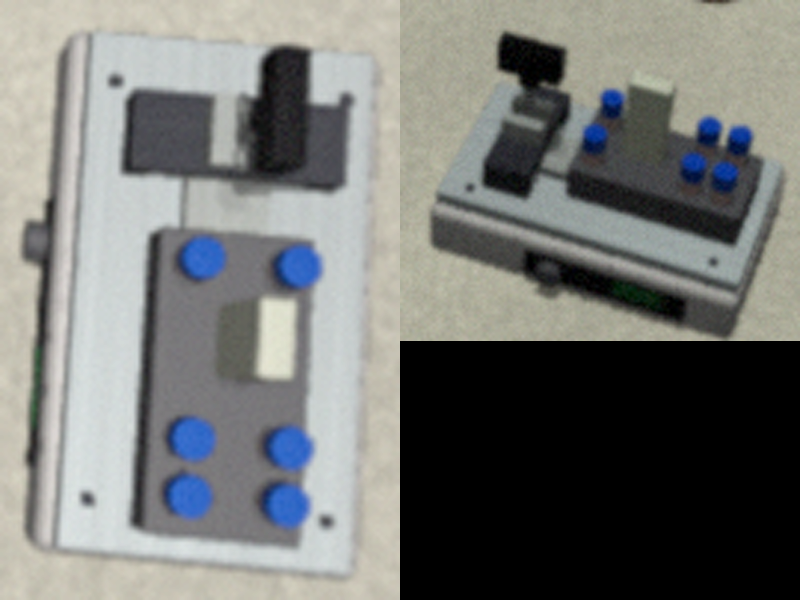

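```bash
python3 - <<'E'
from h import *
T=lambda u,v:((u+.5)/4-.5+325,(v+.5)/4-.5+170)
k=400/135
S=lambda u,v:((u-400+.5)/k-.5+265,(v+.5)/k-.5+110)
def tri(a,b):
    e1,d1=ray('top',a);e2,d2=ray('side',b)
    t=np.linalg.lstsq(np.c_[d1,-d2],e2-e1,rcond=None)[0];p,q=e1+t[0]*d1,e2+t[1]*d2;return (p+q)/2,np.linalg.norm(p-q)
hc=[T(258,298),T(297,298),T(293,380),T(254,377)]
P=np.array([atz('top',p,.156) for p in hc]);print('handle',P,P.mean(0))
v=(P[0]+P[1]-P[2]-P[3])[:2];print('yaw',np.degrees(np.arctan2(v[1],v[0])))
print('tri handle',tri(T(276,338),S(652,80)))
pt=[T(288,50),T(284,168)]
P=np.array([atz('top',p,.159) for p in pt]);print('grip',P,P.mean(0));v=P[0]-P[1];print(np.degrees(np.arctan2(v[1],v[0])),np.linalg.norm(v))
print('tri plung',tri(T(286,110),S(533,42)))
# tubes rows / block edges for yaw, z=.056+.058
q=[atz('top',T(*p),.112) for p in [(203,257),(300,266),(192,438),(290,447),(190,496),(288,504)]];q=np.array(q);print(q)
for i,j in((0,4),(1,5)):v=q[i]-q[j];print(np.degrees(np.arctan2(v[1],v[0])))
tr=[(203,275),(296,261),(322,438),(226,453)]
P=np.array([atz('top',((u+.5)/1.42-.5,(v+.5)/1.42-.5),.016) for u,v in tr]);print('tray',P,P.mean(0));v=P[0]+P[1]-P[2]-P[3];print(np.degrees(np.arctan2(v[1],v[0])),np.linalg.norm(v)/2,np.linalg.norm(P[0]-P[1]))
s=observe();print(Rot.from_quat(s['eef_rot']).as_matrix())
E
```

```text
handle [[ 0.57947853 -0.15265489  0.156     ]
 [ 0.57952791 -0.166835    0.156     ]
 [ 0.5498325  -0.16432343  0.156     ]
 [ 0.55084775 -0.15027431  0.156     ]] [ 0.56492167 -0.15852191  0.156     ]
yaw -4.794496951919167
tri handle (array([ 0.56526356, -0.1571394 ,  0.16175081]), np.float64(0.0008762927807051285))
grip [[ 0.67129363 -0.1660998   0.159     ]
 [ 0.62705363 -0.16300885  0.159     ]] [ 0.64917363 -0.16455432  0.159     ]
-3.9966373552868446 0.04434784392968607
tri plung (array([ 0.64818078, -0.16192946,  0.16824819]), np.float64(0.002063663082624509))
[[ 0.59765362 -0.14259905  0.112     ]
 [ 0.59421902 -0.18052714  0.112     ]
 [ 0.52720344 -0.1363744   0.112     ]
 [ 0.52396694 -0.17413422  0.112     ]
 [ 0.50506453 -0.13502101  0.112     ]
 [ 0.50226704 -0.17261977  0.112     ]]
-4.678999704896231
-4.915029965120777
tray [[0.67905125 0.2687174  0.016     ]
 [0.6978326  0.14506334 0.016     ]
 [0.47015363 0.10529111 0.016     ]
 [0.45018378 0.22717585 0.016     ]] [0.57430532 0.18656192 0.016     ]
10.098842067748787 0.231865580254084 0.12507224592803215
[[-9.65161006e-04  4.25895550e-01 -9.04771821e-01]
 [ 1.84344882e-03 -9.04769948e-01 -4.25896635e-01]
 [-9.99997835e-01 -2.07895937e-03  8.81320245e-05]]
```

>>> {"method": "servo_tool", "body": {
  "rows": [
    {"offset": [42,33,0],"delta_rot": [0,0,-3],"fingers": 110},
    {"offset": [84,67,0],"delta_rot": [0,0,-6],"fingers": 110},
    {"offset": [126,100,0],"delta_rot": [0,0,-9],"fingers": 110},
    {"offset": [168,133,0],"delta_rot": [0,0,-12],"fingers": 110},
    {"offset": [208,166,0],"delta_rot": [0,0,-15],"fingers": 110}
  ]
}}

```text
clock: 0.6
eef_pos: [0.4308, -0.3404, 0.3035]
eef_rot: [-0.704, -0.062, 0.705, -0.062]
force: [-0.4, -0.7, 0.2]
opening: 0.57
```

>>> {"method": "servo_tool", "body": {
  "rows": [
    {"offset": [42,33,-5],"delta_rot": [0,0,-3],"fingers": 110},
    {"offset": [84,67,-10],"delta_rot": [0,0,-6],"fingers": 110},
    {"offset": [126,100,-20],"delta_rot": [0,0,-9],"fingers": 110},
    {"offset": [168,133,-30],"delta_rot": [0,0,-12],"fingers": 110},
    {"offset": [208,167,-34],"delta_rot": [0,0,-15],"fingers": 110}
  ]
}}

```text
clock: 1.1
eef_pos: [0.6238, -0.1859, 0.2702]
eef_rot: [-0.706, 0.031, 0.707, 0.031]
force: [0.8, -0.4, 0.2]
opening: 0.561
```

>>> {"method": "servo_tool", "body": {
  "rows": [
    {"offset": [0,0,0],"delta_rot": [0,0,0],"fingers": 110},
    {"offset": [0,0,0],"delta_rot": [0,0,0],"fingers": 110},
    {"offset": [0,0,0],"delta_rot": [0,0,0],"fingers": 110},
    {"offset": [0,0,0],"delta_rot": [0,0,0],"fingers": 110}
  ]
}}

```text
clock: 1.5
eef_pos: [0.622, -0.1894, 0.2722]
eef_rot: [-0.706, 0.031, 0.707, 0.03]
force: [-0.1, -0.7, -0.8]
opening: 0.57
```

>>> {"method": "servo_tool", "body": {
  "rows": [
    {"offset": [28,24,0],"delta_rot": [0,0,0],"fingers": 110},
    {"offset": [28,24,-22],"delta_rot": [0,0,0],"fingers": 110},
    {"offset": [28,24,-22],"delta_rot": [0,0,0],"fingers": 110},
    {"offset": [28,24,-22],"delta_rot": [0,0,0],"fingers": 110}
  ]
}}

```text
clock: 1.9
eef_pos: [0.6499, -0.1652, 0.2498]
eef_rot: [-0.706, 0.031, 0.707, 0.03]
force: [0.5, -0.9, -0.8]
opening: 0.567
```

```bash
python3 - <<'E'
from h import *
snap('side','s1',(265,60,400,161),5.9)
s=observe();print(s['eef_pos'],s['q'],Rot.from_quat(s['eef_rot']).as_matrix()[:,1])
E
```

```text
[ 0.65031878 -0.16530134  0.25066646] [ 0.28681878  0.59693624 -0.10987955  1.21372212  0.06513777  1.33386095
 -1.47696212] [-0.08659633 -0.99624209  0.00166624]
```

View pics/s1.png

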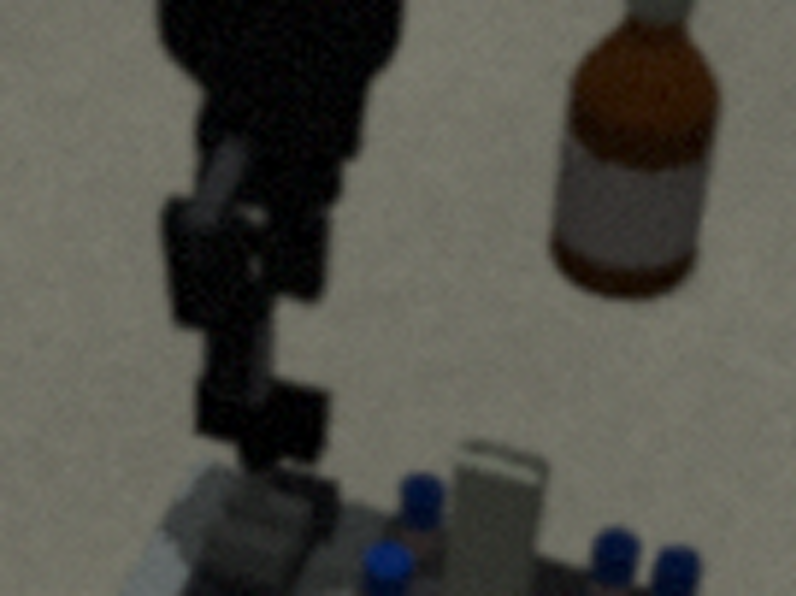

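The near finger, with its tip at about (235,330), lines up above the black grip at (265,415). I'll go down and close.

>>> {"method": "servo_tool", "body": {
  "rows": [
    {"offset": [0,0,-20],"delta_rot": [0,0,0],"fingers": 110},
    {"offset": [0,0,-40],"delta_rot": [0,0,0],"fingers": 110},
    {"offset": [0,0,-48],"delta_rot": [0,0,0],"fingers": 110},
    {"offset": [0,0,-48],"delta_rot": [0,0,0],"fingers": 110},
    {"offset": [0,0,-48],"delta_rot": [0,0,0],"fingers": 150}
  ]
}}

```text
clock: 2.45
eef_pos: [0.6515, -0.1638, 0.2032]
eef_rot: [0.707, -0.03, -0.706, -0.03]
force: [0.8, -0.3, -0.2]
opening: 0.42
```

>>> {"method": "servo_tool", "body": {
  "rows": [
    {"offset": [0,0,0],"delta_rot": [0,0,0],"fingers": 190},
    {"offset": [0,0,0],"delta_rot": [0,0,0],"fingers": 255},
    {"offset": [0,0,0],"delta_rot": [0,0,0],"fingers": 255},
    {"offset": [0,0,0],"delta_rot": [0,0,0],"fingers": 255},
    {"offset": [0,0,0],"delta_rot": [0,0,0],"fingers": 255}
  ]
}}

```text
clock: 2.95
eef_pos: [0.6515, -0.1673, 0.2039]
eef_rot: [0.708, -0.033, -0.705, -0.028]
force: [-1.0, -4.5, 2.3]
opening: 0.151
```

>>> {"method": "servo_tool", "body": {
  "rows": [
    {"offset": [0,-3,0],"delta_rot": [0,0,0],"fingers": 255},
    {"offset": [0,-3,6],"delta_rot": [0,0,0],"fingers": 255},
    {"offset": [0,-3,12],"delta_rot": [0,0,0],"fingers": 255},
    {"offset": [0,-3,18],"delta_rot": [0,0,0],"fingers": 255},
    {"offset": [0,-3,18],"delta_rot": [0,0,0],"fingers": 255}
  ]
}}

```text
clock: 3.45
eef_pos: [0.6516, -0.1676, 0.2188]
eef_rot: [0.707, -0.031, -0.706, -0.029]
force: [5.4, -5.4, -9.7]
opening: 0.152
```

>>> {"method": "servo_tool", "body": {
  "rows": [
    {"offset": [0,-1,2],"delta_rot": [0,0,0],"fingers": 255},
    {"offset": [0,-1,2],"delta_rot": [0,0,0],"fingers": 255},
    {"offset": [0,-1,2],"delta_rot": [0,0,0],"fingers": 255}
  ]
}}

```text
clock: 3.75
eef_pos: [0.6516, -0.1678, 0.2196]
eef_rot: [0.707, -0.03, -0.706, -0.029]
force: [5.6, -2.8, -10.3]
opening: 0.152
```

```bash
python3 - <<'E'
from h import *
for i in range(4):
    s=observe();print(s['clock'],s['eef_pos'],s['force'],s['opening']);read_camera('top')
E
```

```text
3.75 [ 0.65159805 -0.16778122  0.21964286] [  5.55699158  -2.83098504 -10.34832852] 0.15165237420487832
3.8 [ 0.65160122 -0.16773502  0.21961816] [ 4.12069294 -4.1861552  -9.10325791] 0.152338976519058
3.85 [ 0.65159185 -0.16773948  0.21956284] [ 5.42154261 -3.28477511 -9.20871085] 0.1533396191561811
3.9 [ 0.65156936 -0.16776096  0.21955026] [ 4.31529235 -3.28928716 -9.40767856] 0.14779102285785672
```

>>> {"method": "servo_tool", "body": {
  "rows": [
    {"offset": [-1,0,1],"delta_rot": [0,0,0],"fingers": 255},
    {"offset": [-2,0,2],"delta_rot": [0,0,0],"fingers": 255},
    {"offset": [-2,0,2],"delta_rot": [0,0,0],"fingers": 255},
    {"offset": [-2,0,2],"delta_rot": [0,0,0],"fingers": 255}
  ]
}}

```text
clock: 4.35
eef_pos: [0.6513, -0.1677, 0.2223]
eef_rot: [0.708, -0.03, -0.705, -0.029]
force: [7.8, -2.7, -10.0]
opening: 0.146
```

```bash
python3 - <<'E'
from h import *
s=observe();print(s['clock'],s['eef_pos'],s['force'],s['opening'])
snap('side','s2',(265,60,400,161),5.9)
E
```

```text
4.35 [ 0.65127137 -0.16770813  0.22234664] [ 7.79576948 -2.66276044 -9.9531845 ] 0.14605054054203453
```

View pics/s2.png

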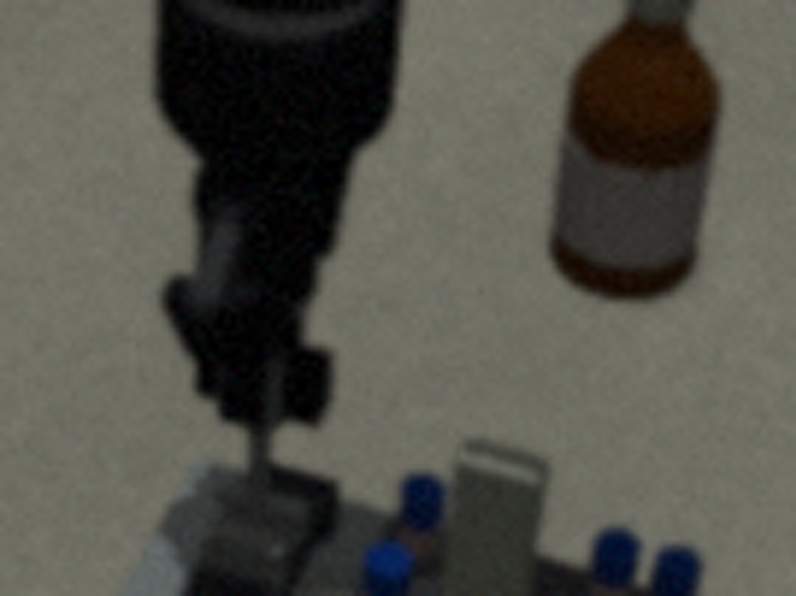

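The grip's lower right corner rose from (322,460) to (327,422), about 18 mm, which agrees with the TCP rise. Now I'll twist +90° and take the x side load off as I go.

>>> {"method": "servo_tool", "body": {
  "rows": [
    {"offset": [4,-1,0],"delta_rot": [0,0,0],"fingers": 255},
    {"offset": [4,-1,0],"delta_rot": [0,0,8],"fingers": 255},
    {"offset": [4,-1,0],"delta_rot": [0,0,16],"fingers": 255},
    {"offset": [4,-1,0],"delta_rot": [0,0,24],"fingers": 255},
    {"offset": [4,-1,0],"delta_rot": [0,0,24],"fingers": 255}
  ]
}}

```text
clock: 4.9
eef_pos: [0.6519, -0.1675, 0.2211]
eef_rot: [-0.695, -0.119, 0.699, -0.117]
force: [0.4, -0.4, -10.0]
opening: 0.152
```

>>> {"method": "servo_tool", "body": {
  "rows": [
    {"offset": [0,0,1],"delta_rot": [0,0,8],"fingers": 255},
    {"offset": [0,0,1],"delta_rot": [0,0,16],"fingers": 255},
    {"offset": [0,0,1],"delta_rot": [0,0,24],"fingers": 255},
    {"offset": [0,0,1],"delta_rot": [0,0,32],"fingers": 255},
    {"offset": [0,0,1],"delta_rot": [0,0,32],"fingers": 255}
  ]
}}

```text
clock: 5.4
eef_pos: [0.6516, -0.1671, 0.2227]
eef_rot: [-0.637, -0.307, 0.639, -0.303]
force: [-1.2, 0.0, -9.0]
opening: 0.152
```

>>> {"method": "servo_tool", "body": {
  "rows": [
    {"offset": [0,0,0],"delta_rot": [0,0,8],"fingers": 255},
    {"offset": [0,0,0],"delta_rot": [0,0,16],"fingers": 255},
    {"offset": [0,0,0],"delta_rot": [0,0,24],"fingers": 255},
    {"offset": [0,0,0],"delta_rot": [0,0,32],"fingers": 255},
    {"offset": [0,0,0],"delta_rot": [0,0,34],"fingers": 255}
  ]
}}

```text
clock: 5.9
eef_pos: [0.6512, -0.1668, 0.2229]
eef_rot: [-0.52, -0.481, 0.522, -0.476]
force: [-2.7, 0.3, -10.2]
opening: 0.153
```

>>> {"method": "servo_tool", "body": {
  "rows": [
    {"offset": [0,0,0],"delta_rot": [0,0,1],"fingers": 255},
    {"offset": [0,0,0],"delta_rot": [0,0,1],"fingers": 255}
  ]
}}

```text
clock: 6.1
eef_pos: [0.6512, -0.1668, 0.2232]
eef_rot: [-0.516, -0.485, 0.518, -0.48]
force: [-5.4, 2.0, -10.2]
opening: 0.151
```

```bash
python3 - <<'E'
from h import *
s=observe();print(s['clock'],s['eef_pos'],s['force'],s['wrist_torque'],s['opening'],s['q'])
y=Rot.from_quat(s['eef_rot']).as_matrix()[:,1];print(np.degrees(np.arctan2(y[1],y[0])))
E
```

```text
6.1 [ 0.651158   -0.16684967  0.22321328] [ -5.40506013   1.95950414 -10.23381413] [0.40597843 0.83766965 0.05279108] 0.1505328055917676 [ 0.48154767  0.65871167 -0.44837693  1.23279004  0.27633986  1.31634738
 -0.02340521]
-3.9143719327595994
```

Turned about 91°. I'll lower onto the latch and open gently.

>>> {"method": "servo_tool", "body": {
  "rows": [
    {"offset": [2,0,-3],"delta_rot": [0,0,0],"fingers": 255},
    {"offset": [2,0,-7],"delta_rot": [0,0,0],"fingers": 255},
    {"offset": [2,0,-7],"delta_rot": [0,0,0],"fingers": 255},
    {"offset": [2,0,-7],"delta_rot": [0,0,0],"fingers": 255}
  ]
}}

```text
clock: 6.5
eef_pos: [0.6515, -0.1668, 0.2183]
eef_rot: [-0.515, -0.485, 0.519, -0.48]
force: [-13.1, 1.4, -0.3]
opening: 0.152
```

>>> {"method": "servo_tool", "body": {
  "rows": [
    {"offset": [0,0,0],"delta_rot": [0,0,0],"fingers": 200},
    {"offset": [0,0,0],"delta_rot": [0,0,0],"fingers": 150},
    {"offset": [0,0,0],"delta_rot": [0,0,0],"fingers": 130},
    {"offset": [0,0,0],"delta_rot": [0,0,0],"fingers": 130}
  ]
}}

```text
clock: 6.9
eef_pos: [0.6568, -0.1682, 0.2203]
eef_rot: [0.518, 0.481, -0.515, 0.484]
force: [-0.1, 0.5, -0.8]
opening: 0.488
```

>>> {"method": "servo_tool", "body": {
  "rows": [
    {"offset": [0,0,15],"delta_rot": [0,0,0],"fingers": 130},
    {"offset": [0,0,35],"delta_rot": [0,0,0],"fingers": 130},
    {"offset": [0,0,60],"delta_rot": [0,0,0],"fingers": 130},
    {"offset": [0,0,60],"delta_rot": [0,0,-8],"fingers": 110},
    {"offset": [-20,0,60],"delta_rot": [0,0,-16],"fingers": 110}
  ]
}}

```text
clock: 7.4
eef_pos: [0.6378, -0.1673, 0.2798]
eef_rot: [0.582, 0.404, -0.577, 0.406]
force: [0.5, -0.6, -0.4]
opening: 0.565
```

```bash
python3 - <<'E'
from h import *
s=observe();print(s['clock'],s['eef_pos'])
snap('side','s3',(265,60,400,161),5.9)
E
```

```text
7.4 [ 0.63782733 -0.1672822   0.27981089]
```

View pics/s3.png

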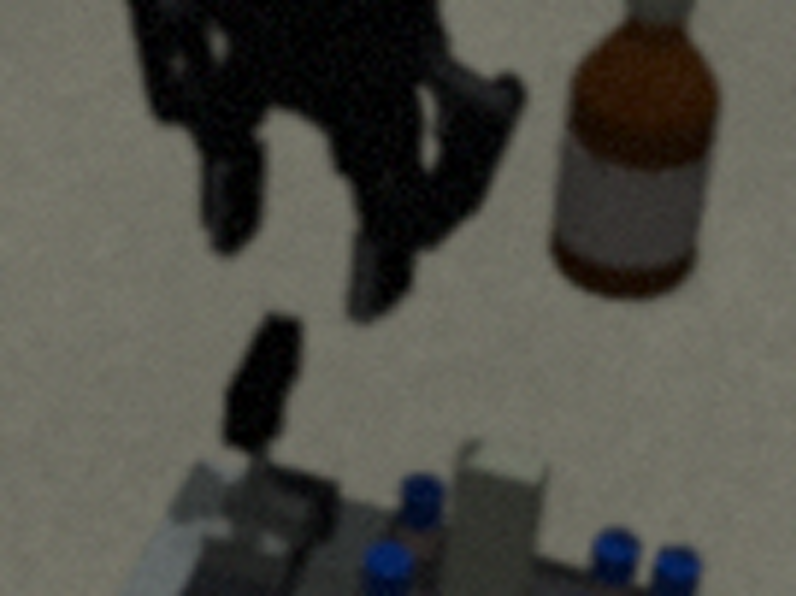

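The plunger stands up and is turned across the bridge (grip at (263,380)), free of the fingers, and the carrier has not moved. Next is the handle.

>>> {"method": "servo_tool", "body": {
  "rows": [
    {"offset": [-15,2,0],"delta_rot": [0,0,-8],"fingers": 100},
    {"offset": [-30,3,0],"delta_rot": [0,0,-16],"fingers": 100},
    {"offset": [-45,5,0],"delta_rot": [0,0,-24],"fingers": 100},
    {"offset": [-60,7,0],"delta_rot": [0,0,-32],"fingers": 100},
    {"offset": [-72,7,0],"delta_rot": [0,0,-40],"fingers": 100}
  ]
}}

```text
clock: 7.95
eef_pos: [0.5633, -0.1607, 0.279]
eef_rot: [0.684, 0.182, -0.682, 0.183]
force: [-0.0, -0.2, -0.6]
opening: 0.604
```

>>> {"method": "servo_tool", "body": {
  "rows": [
    {"offset": [0,0,0],"delta_rot": [0,0,-8],"fingers": 100},
    {"offset": [0,0,0],"delta_rot": [0,0,-16],"fingers": 100},
    {"offset": [0,0,0],"delta_rot": [0,0,-24],"fingers": 100},
    {"offset": [0,0,0],"delta_rot": [0,0,-32],"fingers": 100},
    {"offset": [0,0,0],"delta_rot": [0,0,-35],"fingers": 100}
  ]
}}

```text
clock: 8.45
eef_pos: [0.5641, -0.161, 0.279]
eef_rot: [0.707, -0.031, -0.705, -0.03]
force: [0.2, -0.2, -0.1]
opening: 0.606
```

>>> {"method": "servo_tool", "body": {
  "rows": [
    {"offset": [0,0,0],"delta_rot": [0,0,0],"fingers": 100},
    {"offset": [0,0,0],"delta_rot": [0,0,0],"fingers": 100}
  ]
}}

```text
clock: 8.65
eef_pos: [0.5637, -0.161, 0.2785]
eef_rot: [0.707, -0.029, -0.706, -0.029]
force: [0.3, -0.2, -0.4]
opening: 0.607
```

```bash
python3 - <<'E'
from h import *
s=observe();print(s['clock'],s['eef_pos'],s['q'])
y=Rot.from_quat(s['eef_rot']).as_matrix()[:,:2];print(np.degrees(np.arctan2(y[1,1],y[0,1])),y[:,0])
E
```

```text
8.65 [ 0.56369619 -0.16097554  0.27849859] [ 0.36703076  0.40572085 -0.1671596   1.44598017  0.0683722   1.29387437
 -1.45796015]
-94.6853774428597 [ 1.64642313e-03 -4.05956591e-04 -9.99998562e-01]
```

>>> {"method": "servo_tool", "body": {
  "rows": [
    {"offset": [2,1,-30],"delta_rot": [0,0,0],"fingers": 100},
    {"offset": [2,1,-60],"delta_rot": [0,0,0],"fingers": 100},
    {"offset": [2,1,-80],"delta_rot": [0,0,0],"fingers": 100},
    {"offset": [2,1,-80],"delta_rot": [0,0,0],"fingers": 150},
    {"offset": [2,1,-80],"delta_rot": [0,0,0],"fingers": 190}
  ]
}}

```text
clock: 9.15
eef_pos: [0.5655, -0.1601, 0.1983]
eef_rot: [0.707, -0.029, -0.706, -0.029]
force: [0.2, 0.6, -0.2]
opening: 0.275
```

>>> {"method": "servo_tool", "body": {
  "rows": [
    {"offset": [0,0,0],"delta_rot": [0,0,0],"fingers": 220},
    {"offset": [0,0,0],"delta_rot": [0,0,0],"fingers": 255},
    {"offset": [0,0,0],"delta_rot": [0,0,0],"fingers": 255},
    {"offset": [0,0,0],"delta_rot": [0,0,0],"fingers": 255}
  ]
}}

```text
clock: 9.55
eef_pos: [0.5662, -0.1604, 0.1996]
eef_rot: [0.708, -0.03, -0.705, -0.029]
force: [0.1, -0.8, 4.0]
opening: 0.154
```

>>> {"method": "servo_tool", "body": {
  "rows": [
    {"offset": [-5,0,1],"delta_rot": [0,0,0],"fingers": 255},
    {"offset": [-10,1,1],"delta_rot": [0,0,0],"fingers": 255},
    {"offset": [-18,1.5,1],"delta_rot": [0,0,0],"fingers": 255},
    {"offset": [-26,2,1],"delta_rot": [0,0,0],"fingers": 255}
  ]
}}

```text
clock: 9.95
eef_pos: [0.5392, -0.1579, 0.1995]
eef_rot: [0.707, -0.03, -0.706, -0.029]
force: [4.9, -0.2, 6.3]
opening: 0.154
```

>>> {"method": "servo_tool", "body": {
  "rows": [
    {"offset": [-8,0.7,0],"delta_rot": [0,0,0],"fingers": 255},
    {"offset": [-16,1.3,0],"delta_rot": [0,0,0],"fingers": 255},
    {"offset": [-26,2,0],"delta_rot": [0,0,0],"fingers": 255},
    {"offset": [-26,2,0],"delta_rot": [0,0,0],"fingers": 255}
  ]
}}

```text
clock: 10.35
eef_pos: [0.5114, -0.1562, 0.1995]
eef_rot: [-0.706, 0.03, 0.707, 0.03]
force: [-0.4, -0.6, 7.4]
opening: 0.153
```

```bash
python3 - <<'E'
from h import *
s=observe();print(s['clock'],s['eef_pos'],s['force'],s['wrist_torque'],s['opening'])
snap('side','s4',(265,60,400,161),5.9)
E
```

```text
10.35 [ 0.51137133 -0.1562149   0.19948159] [-0.44051182 -0.60623077  7.4312891 ] [ 0.07296861 -0.12179071  0.06869615] 0.15312071303851976
```

View pics/s4.png

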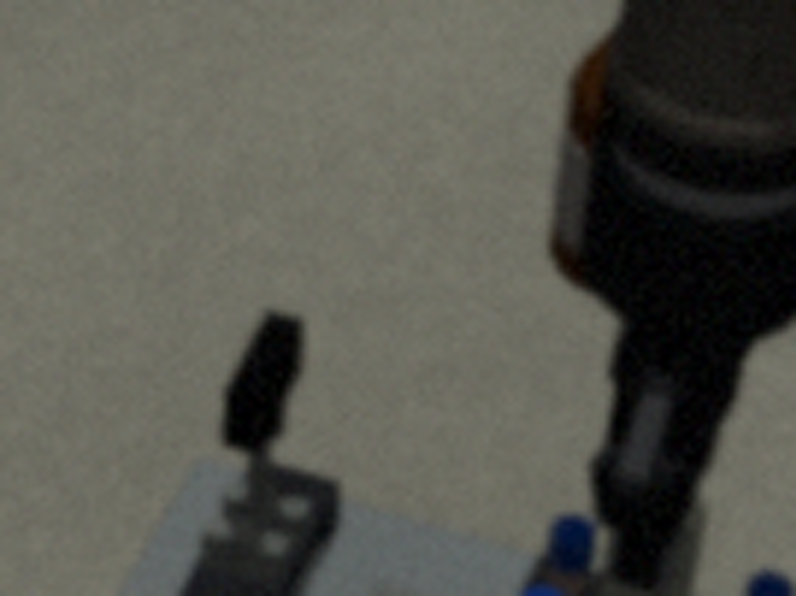

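The carrier is out 54 mm and clear, with the tubes now at (570,545), and the plunger is still latched at (263,380). Lift straight up, then carry.

>>> {"method": "servo_tool", "body": {
  "rows": [
    {"offset": [0,0,6],"delta_rot": [0,0,0],"fingers": 255},
    {"offset": [0,0,15],"delta_rot": [0,0,0],"fingers": 255},
    {"offset": [0,0,30],"delta_rot": [0,0,0],"fingers": 255},
    {"offset": [0,0,45],"delta_rot": [0,0,0],"fingers": 255},
    {"offset": [0,0,60],"delta_rot": [0,0,0],"fingers": 255}
  ]
}}

```text
clock: 10.9
eef_pos: [0.5114, -0.1558, 0.258]
eef_rot: [-0.705, 0.029, 0.708, 0.03]
force: [-0.5, -0.2, -3.5]
opening: 0.156
```

>>> {"method": "servo_tool", "body": {
  "rows": [
    {"offset": [2,15,0],"delta_rot": [0,0,0],"fingers": 255},
    {"offset": [7,45,0],"delta_rot": [0,0,1],"fingers": 255},
    {"offset": [13,80,0],"delta_rot": [0,0,3],"fingers": 255},
    {"offset": [20,115,0],"delta_rot": [0,0,5],"fingers": 255},
    {"offset": [26,150,0],"delta_rot": [0,0,7],"fingers": 255}
  ]
}}

```text
clock: 11.4
eef_pos: [0.5377, -0.0033, 0.2571]
eef_rot: [-0.705, -0.015, 0.708, -0.014]
force: [0.4, 1.0, -2.6]
opening: 0.156
```

>>> {"method": "servo_tool", "body": {
  "rows": [
    {"offset": [6,35,0],"delta_rot": [0,0,2],"fingers": 255},
    {"offset": [12,70,0],"delta_rot": [0,0,4],"fingers": 255},
    {"offset": [17,100,0],"delta_rot": [0,0,6],"fingers": 255},
    {"offset": [20,125,0],"delta_rot": [0,0,7],"fingers": 255},
    {"offset": [22,140,0],"delta_rot": [0,0,8],"fingers": 255}
  ]
}}

```text
clock: 11.9
eef_pos: [0.559, 0.1382, 0.2572]
eef_rot: [-0.703, -0.066, 0.706, -0.064]
force: [-0.5, 0.4, -2.3]
opening: 0.151
```

```bash
python3 - <<'E'
from h import *
s=observe();print(s['clock'],s['eef_pos'],s['force'],s['wrist_torque'],s['opening'])
R=Rot.from_quat(s['eef_rot']).as_matrix();y=R[:,1];print(np.degrees(np.arctan2(y[1],y[0])),R[:,0])
E
```

```text
11.9 [0.55903892 0.1382221  0.25716711] [-0.47801669  0.40912341 -2.28780858] [ 0.0195845  -0.02034883  0.03421803] 0.15082727276188262
-79.45444829773538 [-0.00456346  0.00155728 -0.99998837]
```

>>> {"method": "servo_tool", "body": {
  "rows": [
    {"offset": [2,20,0],"delta_rot": [0,0,0],"fingers": 255},
    {"offset": [5,40,0],"delta_rot": [0,0,0],"fingers": 255},
    {"offset": [6,47,-20],"delta_rot": [0,0,0],"fingers": 255},
    {"offset": [6,47,-50],"delta_rot": [0,0,0],"fingers": 255},
    {"offset": [6,47,-75],"delta_rot": [0,0,0],"fingers": 255}
  ]
}}

```text
clock: 12.4
eef_pos: [0.5657, 0.1809, 0.1816]
eef_rot: [-0.703, -0.063, 0.705, -0.064]
force: [-0.2, -1.1, -2.7]
opening: 0.157
```

```bash
python3 - <<'E'
from h import *
s=observe();print(s['clock'],s['eef_pos'],s['force'],s['opening'])
snap('side','s5',(190,230,410,395),3.6)
E
```

```text
12.4 [0.56572042 0.18091625 0.18155584] [-0.17375898 -1.08192633 -2.72282073] 0.15684641726800638
```

View pics/s5.png

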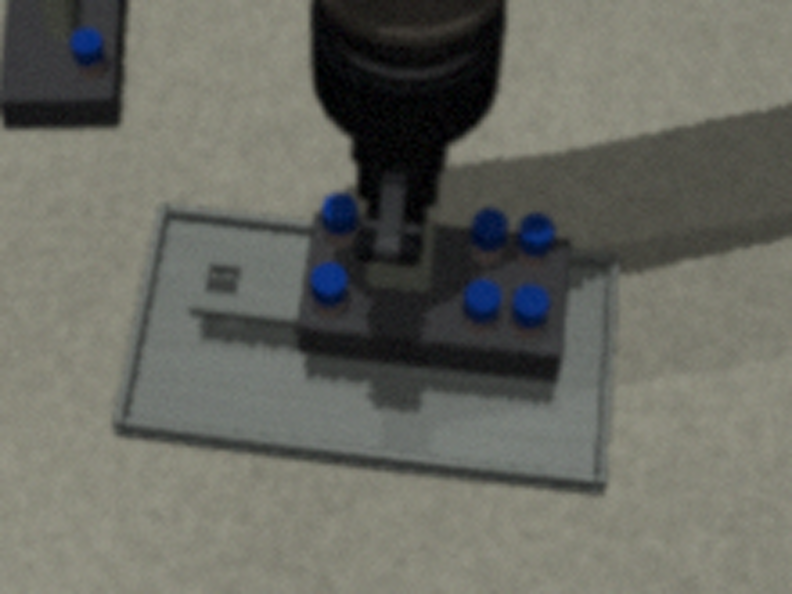

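The carrier hangs level and lengthwise over the tray: block corners (300,335)–(560,370), tongue tip at about (190,310), all inside the walls. Lowering gently.

>>> {"method": "servo_tool", "body": {
  "rows": [
    {"offset": [0,2,-10],"delta_rot": [0,0,0],"fingers": 255},
    {"offset": [0,2,-20],"delta_rot": [0,0,0],"fingers": 255},
    {"offset": [0,2,-27],"delta_rot": [0,0,0],"fingers": 255},
    {"offset": [0,2,-30],"delta_rot": [0,0,0],"fingers": 255},
    {"offset": [0,2,-30],"delta_rot": [0,0,0],"fingers": 255}
  ]
}}

```text
clock: 12.95
eef_pos: [0.5671, 0.1828, 0.1539]
eef_rot: [-0.704, -0.063, 0.704, -0.063]
force: [-0.3, 0.3, -3.4]
opening: 0.153
```

>>> {"method": "servo_tool", "body": {
  "rows": [
    {"offset": [0,0,-1],"delta_rot": [0,0,0],"fingers": 255},
    {"offset": [0,0,-2],"delta_rot": [0,0,0],"fingers": 255},
    {"offset": [0,0,-2],"delta_rot": [0,0,0],"fingers": 255},
    {"offset": [0,0,-2],"delta_rot": [0,0,0],"fingers": 255}
  ]
}}

```text
clock: 13.35
eef_pos: [0.5672, 0.183, 0.1521]
eef_rot: [0.704, 0.063, -0.704, 0.063]
force: [0.2, 0.5, -3.0]
opening: 0.153
```

>>> {"method": "servo_tool", "body": {
  "rows": [
    {"offset": [0,0,-1],"delta_rot": [0,0,0],"fingers": 255},
    {"offset": [0,0,-2],"delta_rot": [0,0,0],"fingers": 255},
    {"offset": [0,0,-3],"delta_rot": [0,0,0],"fingers": 255},
    {"offset": [0,0,-4],"delta_rot": [0,0,0],"fingers": 255},
    {"offset": [0,0,-4],"delta_rot": [0,0,0],"fingers": 255}
  ]
}}

```text
clock: 13.85
eef_pos: [0.567, 0.183, 0.1486]
eef_rot: [0.704, 0.063, -0.704, 0.063]
force: [-3.1, -1.7, 2.6]
opening: 0.156
```

Contact. I'll settle it 1 mm more, then release.

>>> {"method": "servo_tool", "body": {
  "rows": [
    {"offset": [0,0,-1],"delta_rot": [0,0,0],"fingers": 255},
    {"offset": [0,0,-1.5],"delta_rot": [0,0,0],"fingers": 255},
    {"offset": [0,0,-1.5],"delta_rot": [0,0,0],"fingers": 255}
  ]
}}

```text
clock: 14.15
eef_pos: [0.567, 0.1829, 0.1485]
eef_rot: [0.704, 0.063, -0.704, 0.063]
force: [-5.8, -2.3, 11.1]
opening: 0.153
```

>>> {"method": "servo_tool", "body": {
  "rows": [
    {"offset": [0,0,0],"delta_rot": [0,0,0],"fingers": 210},
    {"offset": [0,0,0],"delta_rot": [0,0,0],"fingers": 160},
    {"offset": [0,0,0],"delta_rot": [0,0,0],"fingers": 120},
    {"offset": [0,0,0],"delta_rot": [0,0,0],"fingers": 120}
  ]
}}

```text
clock: 14.55
eef_pos: [0.5671, 0.183, 0.1461]
eef_rot: [-0.704, -0.063, 0.704, -0.063]
force: [0.1, 0.1, 0.1]
opening: 0.528
```

>>> {"method": "servo_tool", "body": {
  "rows": [
    {"offset": [0,0,20],"delta_rot": [0,0,0],"fingers": 120},
    {"offset": [0,0,50],"delta_rot": [0,0,0],"fingers": 120},
    {"offset": [0,0,90],"delta_rot": [0,0,0],"fingers": 120},
    {"offset": [-30,0,130],"delta_rot": [0,0,0],"fingers": 120},
    {"offset": [-70,-20,150],"delta_rot": [0,0,0],"fingers": 120}
  ]
}}

```text
clock: 15.05
eef_pos: [0.4984, 0.1665, 0.2999]
eef_rot: [0.707, 0.066, -0.702, 0.062]
force: [0.7, -0.3, 0.5]
opening: 0.525
```

>>> {"method": "servo_tool", "body": {
  "rows": [
    {"offset": [-40,-20,0],"delta_rot": [0,0,0],"fingers": 120},
    {"offset": [-80,-40,0],"delta_rot": [0,0,0],"fingers": 120},
    {"offset": [-80,-40,0],"delta_rot": [0,0,0],"fingers": 120},
    {"offset": [-80,-40,0],"delta_rot": [0,0,0],"fingers": 120}
  ]
}}

```text
clock: 15.45
eef_pos: [0.4164, 0.1225, 0.2965]
eef_rot: [0.705, 0.062, -0.704, 0.063]
force: [0.6, -0.9, 0.3]
opening: 0.532
```

```bash
python3 - <<'E'
from h import *
snap('side','s6',(150,90,410,390),2)
snap('top','t6',None,1)
s=observe();print(s['clock'],s['eef_pos'],s['force'])
a=cv2.imread('pics/s6.png');b=cv2.resize(cv2.imread('pics/t6.png'),(280,210));o=np.zeros((600,800,3),np.uint8);o[:,:520]=a;o[:210,520:]=b;cv2.imwrite('pics/f.png',o)
E
```

```text
15.55 [0.41813631 0.12345629 0.29681977] [ 0.87184315 -0.66973395 -0.13048994]
```

View pics/f.png

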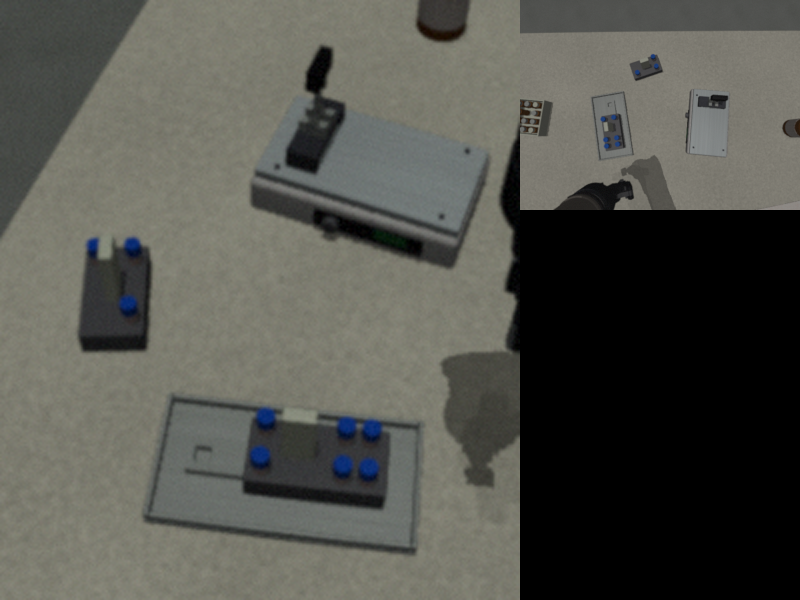

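The carrier lies flat inside the tray: block from (245,490) to (388,500), with the tongue tip at (188,472) inside the wall. The plunger is latched up at (318,70), the spare hasn't moved, and the arm is clear.

```bash
python3 -c "
from rig import *
print(hand_in())"
```

```text
the job is handed in; nothing more can be done
None
```

The job is done and handed in at about 15.6 s of the 51 s allowed; the hand-in gives no verdict.

- **Plunger:** I lifted it about 18 mm, turned it about 91° and let go. It stayed up by itself with the carrier still in place.
- **Carrier:** I slid it about 54 mm out from under the bridge, lifted it and carried it to the tray. I lowered it until it touched the floor before opening the fingers.
- **Last checks:** The final pictures show the carrier flat inside the tray, the plunger still latched up across the bridge, the spare where it was, and the gripper touching nothing. The highest force I read was about 13 N.
- **Disagreements:** The camera put the plunger about 2 mm from where the grip closed on it, within calibration error. The arm sagged up to about 4 mm under the plunger's spring, so I set the lift by the measured tool height. No check failed.

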